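# Slide the trainer's lamp lenses through the tray gate into their slot

### The job

With the fingertips, push the three lamp lenses (red, amber, green; any order) across the sorting tray, gently and one at a time, through the gate and into the slot, so that all three lie flat in a row down in the slot. Only slide them along the tray, never pick them up, and leave the contact block, the lamp body, the relay and the screwdriver where they are.

Things in the scene. Friction and masses are not known exactly. Their poses are not given: they have to be found in the camera images.
- tray: sorting tray fixed to the bench. Origin: bench level (z 0), under its floor; x runs along the slot, from the floor through the gate to the slot's closed end; z up. Flat aluminium floor 22 mm above the bench, x -120 to +70, y -90 to +90 mm. Rim, guides and slot walls all end 10 mm above the floor (32 mm above the bench), so lenses stand up above them and fingertips can pass over them.
- gate (a point): middle of the gate, on the sharp lip where the tray floor ends (tray frame x +70, y 0, z +22 mm; axes as the tray's). The gate is 36 mm wide between rounded cheeks that start 8 mm before the lip. Two blue guide vanes, 6 mm thick, converge on it from the tray's sides: centre lines from x +16, y +/-90 to x +66, y +/-22 mm.
- slot (a point): middle of the white slot floor (tray x +130, y 0, z +16 mm): 36 mm wide, x +70 (lip) to +190 mm (end wall), 6 mm below the tray floor, walls 8 mm thick. Holds three lenses in single file. A lens pushed over the lip drops in flat once its centre is 15 mm past it, its top then 14 mm above the tray floor; the next lens pushes it on. The last of three fits 15 to 45 mm past the lip; further, the row jams.
- lens_red: Red plastic pilot-lamp lens, an upright round cap 30 mm in diameter and 20 mm high (plus a 2 mm dome), 11 to 16 g; stands loose on the tray floor. Origin: centre of its underside, z up. Its side is vertical up to 18 mm. Three alike but for colour, in any places, at tray x -70 to 0, y -62 to +62 mm, 12 mm or more clear of each other.
- lens_amber: Amber-yellow plastic pilot-lamp lens, an upright round cap 30 mm in diameter and 20 mm high (plus a 2 mm dome), 11 to 16 g; stands loose on the tray floor. Origin: centre of its underside, z up. Its side is vertical up to 18 mm. Three alike but for colour, in any places, at tray x -70 to 0, y -62 to +62 mm, 12 mm or more clear of each other.
- lens_green: Green plastic pilot-lamp lens, an upright round cap 30 mm in diameter and 20 mm high (plus a 2 mm dome), 11 to 16 g; stands loose on the tray floor. Origin: centre of its underside, z up. Its side is vertical up to 18 mm. Three alike but for colour, in any places, at tray x -70 to 0, y -62 to +62 mm, 12 mm or more clear of each other.
- contact_block: grey switch contact block with a blue plunger, 20 x 22 mm, 39 mm tall, standing loose in a back corner of the tray floor (x about -100, y about +/-72 mm in the tray's frame). Origin: centre of its underside. Leave it.
- lamp_body: pilot-lamp body without its lens, black cylinder with steel collar and small bulb, 24 mm in diameter, 42 mm tall, standing loose in the other back corner of the tray floor. Origin: centre of its underside. Leave it.
- relay: relay in a clear case on a black base, 30 x 36 mm, 52 mm tall, standing loose on the bench beside the slot. Origin: centre of its underside. Leave it.
- screwdriver: screwdriver, about 170 mm long, lying loose on the bench at the tray's other side, along its own x (handle to -x). Leave it.
Mind the look-alikes: they are no part of the job. There is more than one size of the lens_red; the one meant has the size given above. What is shaped like the lens_amber but purple is not meant.

How it is judged:
By the outcome, as a careful person would: the job done as asked, in the order asked, and still so for the second after the job is handed in, with the robot touching nothing.
It also fails if it takes over 72 s, if anything falls off the work surface, if the arm or the gripper's body presses on something with over 40 N, if the wrist force passes 120 N, or if a joint passes its speed limit or range.

### The arm

A 6-joint arm with a two-finger parallel gripper is mounted at the origin on the work surface. World frame = base frame: x ahead of the robot, y to its left, z up, the work surface at z = 0. Lengths are in m, angles in rad, forces in N, time in s.
With the tool pointing down it reaches from about 0.35 to 0.775 m from the base axis. Payload 7.3 kg.
Tool frame: the origin (TCP) lies on the mounting face of the last link; the fingertips stand 178 mm ahead of it and the grasp point (between the pads) lies 159 mm ahead of it (robot.tcp_to_tips is the distance from the TCP to the fingertips, in m); z points along the fingers, y is the direction in which the jaws open and shut (so a half turn about z gives the same grasp; the last joint's range is limited). The gripper opens to 92 mm and grips with 3 to 60 N. Pads are 19 mm wide; open, the fingers measure 130 mm over their backs; the gripper's body (75 mm by 190 mm) begins 47 mm behind the grasp point.
Start: joints at [1.099, 0.342, 1.524, -0, 1.275, -0.146], TCP at [0.168, 0.497, 0.405] pointing down, gripper open.
Joint ranges: [-2.53, 2.53], [-0.77, 2.02], [0.04, 2.7], [-1, 4.14], [0.28, 2.66], [-3.11, 3.11]. Speed limits (rad/s): [2.57, 2.57, 3.14, 3.14, 3.14, 3.14].

### API

Orientations are given as [roll, pitch, yaw] about the fixed x, y, z axes, in that order (R = Rz(yaw) Ry(pitch) Rx(roll)).
In Python, from cell import robot, viewer gives the robot as it stands.
- The arm moves only by the shell command python3 -m creep 'ROWS' [OPENING] [FORCE]. ROWS is JSON, a list that holds one entry, the list of rows, each a list of 6 numbers: the shift along the world's x, y, z in mm, then the turn, a rotation vector about the world's x, y, z in degrees. A call has 1 to 5 rows; each row shifts and turns the pose as measured when the row begins; what a row does not reach is not made up. A row lasts 1/12 s, in which the tool goes at most 41.7 mm and 7.16 degrees, less where a joint would pass 70% of its speed; a pose out of reach is approached as far as the arm can. A call with a gripper value outside its range is refused whole. OPENING is the closure, from -1 (fully open) to 1 (shut), set as the call begins (- or left out, the last holds). The fingers move at their own pace and stop on an object; FORCE is the grip in N (left out, the last holds). Time passes only in rows, so rows that do not move let the fingers close. It gives the time, the measured TCP pose, the force and the opening at its end, in the units of the state.
- robot.observe(): the state, without advancing time (a new reading comes with each control period).
- viewer.read_camera(name): name is "side" or "top"; returns the picture (384x512x3 uint8, blue, green, red); there is no depth.
- viewer.camera_model(name): a dict with "fx", "fy", "cx", "cy" (pixels), "pose" (4x4, takes a point from camera to world coordinates). Camera axes: x right, y up, looking along -z (the intrinsics and any distortion apply to the point x, -y, -z); pixel columns grow to the right and rows downward; lengths in m; the calibration is good to about 2 mm. A picture is of the moment at which its call begins. camera_model takes no time and is no camera call.
- robot.hand_in(): hands the job in, once; it reports no verdict.
The state is a dict: "time": time; "qpos": joint angles; "qvel": joint speeds; "joint_efforts": joint torques, N m; "tool_pos": TCP position; "tool_rot": TCP orientation; "contact_force": force on the tool from outside, world axes, zero at the start; "torque": the same for the moment, N m; "opening": finger opening in m.
Only numpy, scipy, OpenCV 4.12 (cv2) and the standard library are available. Lean on these libraries where they do the work, as an engineer would, in place of code of your own. Each camera call takes 0.05 s, during which the arm holds its last target. There are 200 camera calls.

## Working session

There is one attempt and no reset: what is moved stays moved. The work goes in short steps, Python scripts to look and compute and a shell command to move; the robot and the scene stay as the last step left them, time stands still between calls to the robot, and variables do not carry over. Pictures are saved under pics/ and viewed, about 8 in all and at most 12, crops included, and the job is handed in when it is done.

```bash
mkdir -p pics; ls; python3 - <<'E'
from cell import robot, viewer
import cv2
s=robot.observe(); print(s)
for n in("top","side"):
    cv2.imwrite(f"pics/{n}0.png",viewer.read_camera(n)); m=viewer.camera_model(n); print(n,m)
E
```

```text
pics
{'time': 0.0, 'qpos': array([ 1.09898842e+00,  3.42702267e-01,  1.52505019e+00,  2.31212390e-05,
        1.27537296e+00, -1.45996434e-01]), 'qvel': array([ 1.68997001e-03,  1.66285783e-03, -3.43089858e-04, -7.36228751e-05,
       -6.05777314e-04,  8.13046409e-04]), 'joint_efforts': array([-6.57555938e-04, -4.31247926e+01, -2.44217259e+01,  7.16242706e-02,
        5.59324678e-02, -8.64664526e-05]), 'tool_pos': array([0.16794847, 0.49725887, 0.40404379]), 'tool_rot': array([-3.14007941e+00, -2.44858126e-04,  2.81577425e+00]), 'contact_force': array([-0.74990266,  0.09214591, -0.0573961 ]), 'torque': array([-0.00053813, -0.02021657, -0.02390888]), 'opening': 0.09196448390322136}
top {'fx': 436.69418476249393, 'fy': 436.69418476249393, 'cx': 254.22608831094323, 'cy': 197.2088553674461, 'pose': array([[ 1.62106677e-02,  9.97242382e-01, -7.24213009e-02,
         4.24718678e-01],
       [-9.99867030e-01,  1.62963735e-02,  5.92672303e-04,
        -1.94378211e-02],
       [ 1.77124250e-03,  7.24020634e-02,  9.97373954e-01,
         9.34891168e-01],
       [ 0.00000000e+00,  0.00000000e+00,  0.00000000e+00,
         1.00000000e+00]])}
side {'fx': 446.40319267619384, 'fy': 446.40319267619384, 'cx': 253.35576516555625, 'cy': 187.4920971908151, 'pose': array([[ 0.75054265,  0.30329893, -0.58710773,  0.00303166],
       [-0.66059795,  0.36749514, -0.65464316, -0.59701111],
       [ 0.01720667,  0.87917978,  0.47617943,  0.46736553],
       [ 0.        ,  0.        ,  0.        ,  1.        ]])}
```

View pics/top0.png

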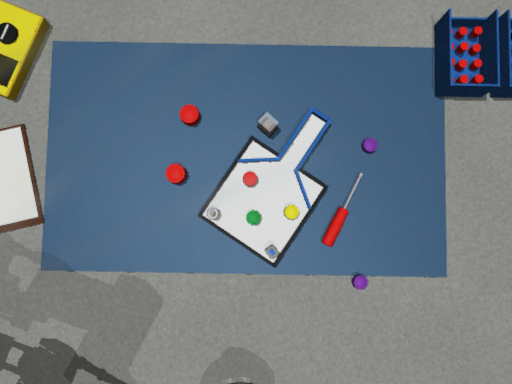

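View pics/side0.png

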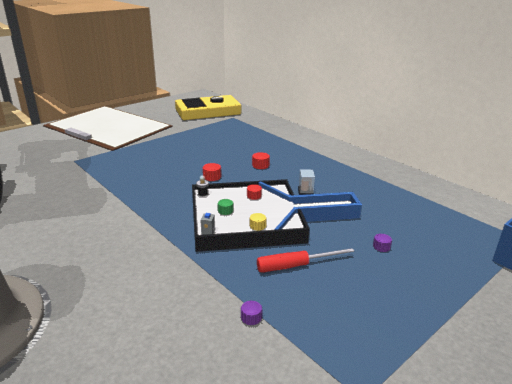

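The tray is centred near top pixel (262,200), with its slot running up-right to (320,113). There are several reds: (250,179) on the tray, and larger ones on the bench at (189,115) and (176,174), plus small ones in the bin near (470,55). The purple caps are at (370,145) and (360,282). The red one on the tray floor fits best. I'll check its size and confirm with a crop.

```bash
cat > h.py <<'E'
import numpy as np, cv2
from cell import robot, viewer
def ray(n,uv,z):
    m=viewer.camera_model(n);P=np.array(m["pose"]);uv=np.atleast_2d(uv).astype(float)
    d=np.c_[(uv[:,0]-m["cx"])/m["fx"],-(uv[:,1]-m["cy"])/m["fy"],-np.ones(len(uv))]@P[:3,:3].T
    return (P[:3,3]+d*((z-P[2,3])/d[:,2])[:,None])[:,:2]
def proj(n,p):
    m=viewer.camera_model(n);P=np.array(m["pose"]);c=(np.atleast_2d(p)-P[:3,3])@P[:3,:3]
    return np.c_[m["cx"]-m["fx"]*c[:,0]/c[:,2],m["cy"]+m["fy"]*c[:,1]/c[:,2]]
H={"red":[(0,6),(174,180)],"amber":[(22,34)],"green":[(50,80)]}
def blobs(im,c,amin=40):
    h=cv2.cvtColor(im,cv2.COLOR_BGR2HSV);m=0
    for a,b in H[c]: m=m|cv2.inRange(h,(a,110,60),(b,255,255))
    k=[x for x in cv2.findContours(m,0,2)[0] if cv2.contourArea(x)>amin]
    return k
E
python3 - <<'E'
from h import *
im=cv2.imread("pics/top0.png")
for c in H:
    for k in blobs(im,c):
        (u,v),(w,h),_=cv2.minAreaRect(k); M=cv2.moments(k)
        p=ray("top",[M["m10"]/M["m00"],M["m01"]/M["m00"]],.042)[0]
        print(c,round(u),round(v),"area",cv2.contourArea(k),"size mm",round(w*2.04),round(h*2.04),p.round(4))
h=cv2.cvtColor(im,cv2.COLOR_BGR2HSV);w=cv2.inRange(h,(0,0,170),(180,60,255)); w[:90]=0;w[275:]=0;w[:,:195]=0;w[:,335:]=0
for k in cv2.findContours(w,0,2)[0]:
    if cv2.contourArea(k)>50:
        a=cv2.approxPolyDP(k,2.5,True)[:,0]; print(cv2.contourArea(k)); print(np.c_[a,ray("top",a,.022).round(4)])
cv2.imwrite("pics/c.png",cv2.resize(im[95:275,165:345],None,fx=3.3,fy=3.3,interpolation=cv2.INTER_CUBIC))
E
```

```text
red 335 226 area 426.0 size mm 25 83 [ 0.4322 -0.1851]
red 250 178 area 135.5 size mm 27 27 [ 0.528  -0.0099]
red 176 174 area 302.0 size mm 39 43 [0.5359 0.1428]
red 190 114 area 305.5 size mm 43 39 [0.6595 0.1175]
red 462 78 area 56.0 size mm 14 22 [ 0.7447 -0.4512]
red 477 78 area 66.5 size mm 24 16 [ 0.7457 -0.4833]
red 460 65 area 69.5 size mm 14 25 [ 0.7758 -0.4479]
red 476 64 area 75.5 size mm 16 28 [ 0.7775 -0.4802]
red 475 49 area 74.5 size mm 16 27 [ 0.8099 -0.4782]
red 462 47 area 69.5 size mm 16 25 [ 0.8132 -0.4523]
red 476 31 area 84.0 size mm 16 27 [ 0.8483 -0.4826]
red 461 32 area 72.5 size mm 16 26 [ 0.8462 -0.4508]
amber 291 212 area 144.5 size mm 27 29 [ 0.4613 -0.0959]
amber 24 49 area 2359.5 size mm 98 202 [0.8049 0.4762]
green 254 218 area 129.0 size mm 27 27 [ 0.4488 -0.0184]
310.5
[[ 2.980e+02  1.720e+02  5.457e-01 -1.113e-01]
 [ 3.110e+02  2.050e+02  4.766e-01 -1.391e-01]
 [ 3.220e+02  1.870e+02  5.148e-01 -1.619e-01]]
294.0
[[ 2.410e+02  1.580e+02  5.735e-01  9.300e-03]
 [ 2.750e+02  1.560e+02  5.789e-01 -6.240e-02]
 [ 2.530e+02  1.410e+02  6.102e-01 -1.550e-02]]
7206.5
[[ 3.130e+02  1.150e+02  6.682e-01 -1.420e-01]
 [ 2.790e+02  1.620e+02  5.663e-01 -7.100e-02]
 [ 2.380e+02  1.630e+02  5.627e-01  1.540e-02]
 [ 2.030e+02  2.130e+02  4.562e-01  8.650e-02]
 [ 2.710e+02  2.610e+02  3.589e-01 -5.690e-02]
 [ 2.750e+02  2.580e+02  3.652e-01 -6.510e-02]
 [ 2.690e+02  2.580e+02  3.650e-01 -5.270e-02]
 [ 2.640e+02  2.490e+02  3.834e-01 -4.200e-02]
 [ 2.720e+02  2.430e+02  3.961e-01 -5.850e-02]
 [ 2.800e+02  2.510e+02  3.798e-01 -7.530e-02]
 [ 3.070e+02  2.110e+02  4.639e-01 -1.308e-01]
 [ 2.930e+02  1.700e+02  5.498e-01 -1.007e-01]
 [ 3.240e+02  1.240e+02  6.492e-01 -1.655e-01]]
```

View pics/c.png

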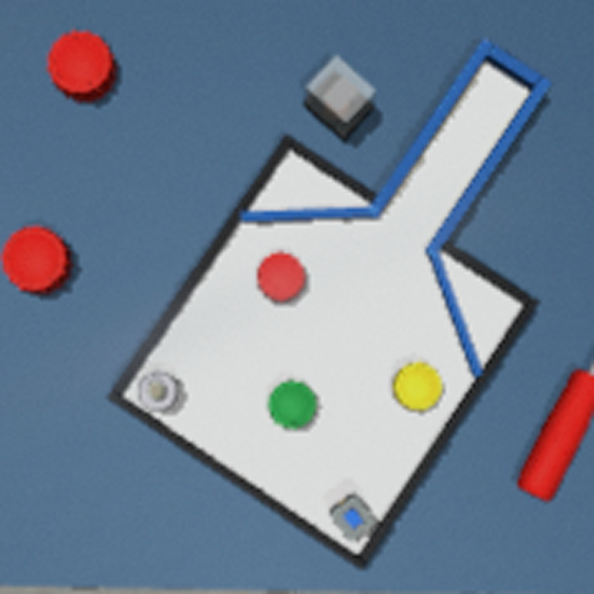

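The tray red measures about the same as amber and green (27–29 mm); the bench reds are about 41 mm. So the targets are red (250,178), amber (291,212) and green (254,218). Next I'll fit the tray frame and cross-check it in the side view.

```bash
cat >> h.py <<'E'
T=np.load("T.npy") if __import__("os").path.exists("T.npy") else None  # ox,oy,yaw
def t2w(p):
    c,s=np.cos(T[2]),np.sin(T[2]); return np.atleast_2d(p)@np.array([[c,s],[-s,c]])+T[:2]
def w2t(p):
    c,s=np.cos(T[2]),np.sin(T[2]); return (np.atleast_2d(p)-T[:2])@np.array([[c,-s],[s,c]])
def lenses(im,n="top",z=.042):
    r={}
    for c in H:
        for k in blobs(im,c,30):
            M=cv2.moments(k); p=ray(n,[M["m10"]/M["m00"],M["m01"]/M["m00"]],z); t=w2t(p)[0]*1e3
            if -120<t[0]<190 and abs(t[1])<88: r.setdefault(c,[]).append((t.round(1),p[0].round(4)))
    return r
def tool():
    s=robot.observe(); return "t %.2f"%s["time"],(w2t(s["tool_pos"][:2])[0]*1e3).round(1),"tipz",((s["tool_pos"][2]-robot.tcp_to_tips)*1e3).round(1),"yaw",np.degrees(s["tool_rot"]).round(1),"F",s["contact_force"].round(1),"open",round(s["opening"]*1e3,1)
E
python3 - <<'E'
import h; from h import *
im=cv2.imread("pics/top0.png")
# sub-pixel edge-based corners: (pixel, tray xyz)
C=[((202.5,213),(-120,90,22)),((272.5,262),(-120,-90,22)),((253,140.5),(70,90,22)),((322.7,187),(70,-90,22)),((312.5,114.2),(190,18,16)),((325,123.3),(190,-18,16))]
W=np.array([ray("top",u,t[2]/1e3)[0] for u,t in C]); L=np.array([t[:2] for _,t in C])/1e3
a=(L-L.mean(0));b=W-W.mean(0)
th=np.arctan2((a[:,0]*b[:,1]-a[:,1]*b[:,0]).sum(),(a*b).sum()); h.T=np.array([0,0,th])
h.T[:2]=(W-t2w(L)).mean(0); np.save("T.npy",h.T)
print(h.T,np.degrees(th)); print("res mm",((w2t(W)-L)*1e3).round(1).tolist())
print("top",lenses(im)); s=cv2.imread("pics/side0.png"); print("side",lenses(s,"side",.034))
for p in [(-120,90,32),(-120,-90,32),(70,-90,32),(190,18,32),(190,-18,32),(66,22,32),(66,-22,32)]:
    w=np.r_[t2w(np.array(p[:2])/1e3)[0],p[2]/1e3]
    for im_,n in((im,"top"),(s,"side")):
        q=proj(n,w)[0]; cv2.circle(im_,tuple((q*8).astype(int)),8,(0,255,255),-1,16,3)
cv2.imwrite("pics/d.png",np.hstack([cv2.resize(im[95:275,190:340],None,fx=2.6,fy=2.6),cv2.resize(s[160:280,180:370],None,fx=2.1,fy=2.1,).copy() if 0 else cv2.copyMakeBorder(cv2.resize(s[160:280,180:370],None,fx=2.1,fy=2.1),0,468-252,0,0,0)]))
print(tool())
E
```

```text
[ 0.50490781 -0.05119765 -0.58462887] -33.49676668799832
res mm [[2.8, -1.2], [1.5, 0.9], [-1.1, -1.5], [0.2, 1.9], [-1.1, -1.6], [-2.4, 1.4]]
top {'red': [(array([-3.5, 47.2]), array([ 0.528 , -0.0099]))], 'amber': [(array([-11.7, -61.3]), array([ 0.4613, -0.0959]))], 'green': [(array([-64.9,  -3.7]), array([ 0.4488, -0.0184]))]}
side {'red': [(array([-2.2, 43.5]), array([ 0.5271, -0.0137]))], 'amber': [(array([-10.6, -67.4]), array([ 0.4589, -0.1016]))], 'green': [(array([-63.5,  -9. ]), array([ 0.447 , -0.0237]))]}
('t 0.10', array([-583.7,  271.4]), 'tipz', np.float64(226.1), 'yaw', array([-179.9,   -0. ,  161.3]), 'F', array([0.5, 0.1, 0.6]), 'open', 91.9)
```

View pics/d.png

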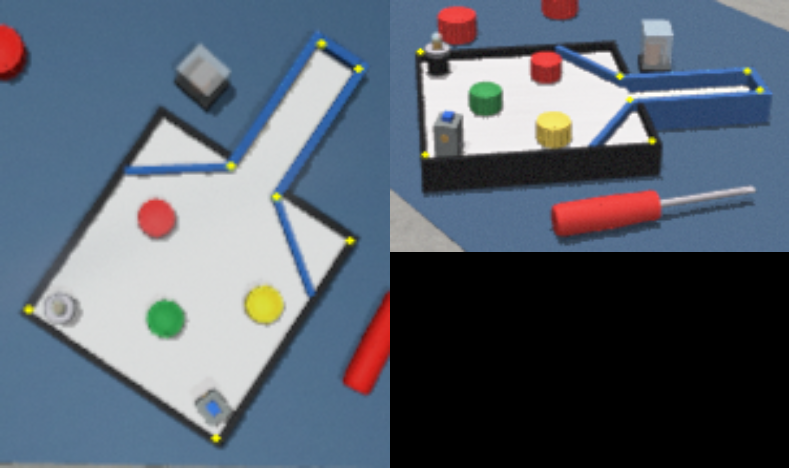

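The overlay marks land on the rim, slot end and gate in both views, at top pixels around (231,166) and (277,197) in this crop. Residuals are up to 3 mm. Green goes first, pushed straight along the slot axis. I'll move to above the spot behind it with the jaws narrowed.

```bash
python3 -m creep '[[[18,-35,0,0,0,-5],[18,-35,0,0,0,-5],[18,-35,0,0,0,-5],[18,-35,0,0,0,0],[18,-35,0,0,0,0]]]' 0.65 10
python3 -m creep '[[[18,-35,0,0,0,0],[18,-35,0,0,0,0],[18,-35,0,0,0,0],[18,-35,0,0,0,0],[18,-35,0,0,0,0]]]'
python3 -m creep '[[[18,-35,0,0,0,0],[18,-35,0,0,0,0],[18,-35,0,0,0,0],[0,0,0,0,0,0]]]'
python3 -c "
from h import *
print(tool(), robot.observe()['tool_pos'])"
```

```text
time: 0.52
tool_pos: [0.2565, 0.3208, 0.4011]
tool_rot: [-3.138, -0.002, 2.552]
contact_force: [1.3, 0.4, 0.5]
opening: 0.063
time: 0.93
tool_pos: [0.3471, 0.1368, 0.4005]
tool_rot: [-3.137, -0.002, 2.555]
contact_force: [1.1, 0.3, -0.7]
opening: 0.0296
time: 1.27
tool_pos: [0.4041, 0.0206, 0.4004]
tool_rot: [-3.137, 0.0, 2.549]
contact_force: [-0.3, -0.3, 0.6]
opening: 0.0162
('t 1.27', array([-123.7,    4.2]), 'tipz', np.float64(222.4), 'yaw', array([-179.7,    0. ,  146. ]), 'F', array([-0.3, -0.3,  0.6]), 'open', 16.2) [0.40406782 0.0206041  0.40035578]
```

```bash
python3 -m creep '[[[7,-10,-40,0,0,0.5],[7,-9,-40,0,0,0],[0,0,-40,0,0,0],[0,0,-40,0,0,0],[0,0,0,0,0,0]]]' | tail -3
python3 - <<'E'
from h import *
print(tool(),robot.observe()["tool_pos"])
a=viewer.read_camera("side");b=viewer.read_camera("top")
s=robot.observe();tip=s["tool_pos"]-[0,0,robot.tcp_to_tips]
for n,i in(("side",a),("top",b)):
    q=proj(n,tip)[0];print(n,q.round(1));cv2.circle(i,tuple((q*8).astype(int)),8,(255,0,255),-1,16,3)
cv2.imwrite("pics/e.png",np.hstack([cv2.resize(a[100:280,150:350],None,fx=2,fy=2),cv2.resize(b[90:270,170:370],None,fx=2,fy=2)]))
E
```

```text
tool_rot: [-3.141, 0.008, 2.549]
contact_force: [-2.0, 0.2, 0.1]
opening: 0.0161
('t 1.68', array([-99.5,  -6.1]), 'tipz', np.float64(60.9), 'yaw', array([-180. ,    0.5,  146. ]), 'F', array([-2. ,  0.2,  0.1]), 'open', 16.1) [ 0.41860265 -0.00135388  0.23886687]
side [206.4 191.3]
top [244.3 230.8]
```

View pics/e.png

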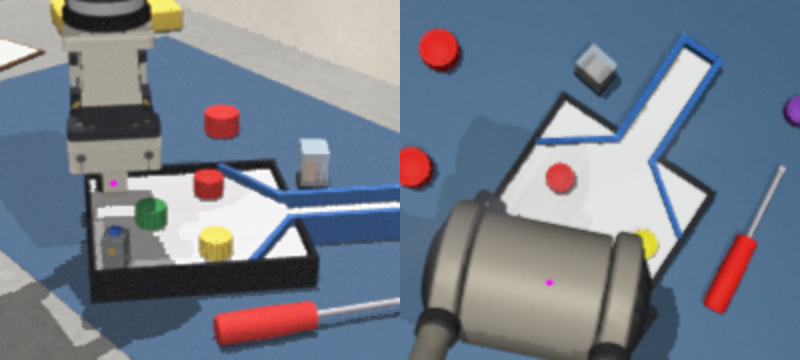

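The side view shows the fingertips over the back of the tray behind green (tip mark at crop (113,183), consistent with the fingers). Descending and starting the push.

```bash
python3 -m creep '[[[1,2,-12,0,0,0.5],[0,0,-12,0,0,0],[0,0,0,0,0,0]]]' | tail -2
python3 -c "
from h import *
print(tool())"
python3 -m creep '[[[5,-3.3,0,0,0,0],[5,-3.3,0,0,0,0],[5,-3.3,0,0,0,0],[5,-3.3,0,0,0,0],[5,-3.3,0,0,0,0]]]' | tail -2
python3 -c "
from h import *
print(tool())"
```

```text
contact_force: [-0.3, 0.6, -0.8]
opening: 0.0161
('t 2.03', array([-96.1,  -0.6]), 'tipz', np.float64(49.4), 'yaw', array([179.5,   1.6, 146.7]), 'F', array([-0.3,  0.6, -0.8]), 'open', 16.1)
contact_force: [0.3, -0.3, 0.4]
opening: 0.016
('t 2.45', array([-62.1,   1.3]), 'tipz', np.float64(58.6), 'yaw', array([179.2,   2.4, 146.8]), 'F', array([ 0.3, -0.3,  0.4]), 'open', 16.0)
```

```bash
python3 -c "
from h import *
s=robot.observe();print(tool());print(s['qpos'].round(3),s['tool_pos'].round(4),s['qvel'].round(3))"
python3 -m creep '[[[0,0,0,0,0,0],[0,0,0,0,0,0]]]'|sed -n 2,3p
python3 -c "
from h import *
s=robot.observe();print(tool());print(s['qpos'].round(3),s['qvel'].round(3))"
```

```text
('t 2.45', array([-62.1,   1.3]), 'tipz', np.float64(58.6), 'yaw', array([179.2,   2.4, 146.8]), 'F', array([ 0.3, -0.3,  0.4]), 'open', 16.0)
[-0.203  0.432  1.944 -0.004  0.721 -1.192] [ 0.4538 -0.0158  0.2366] [-0.069  0.073 -0.193  0.003  0.094 -0.07 ]
tool_pos: [0.4555, -0.017, 0.2375]
tool_rot: [3.127, 0.045, 2.561]
('t 2.62', array([-60.1,   1.2]), 'tipz', np.float64(59.5), 'yaw', array([179.1,   2.6, 146.7]), 'F', array([-0.3, -0.2, -0.8]), 'open', 16.2)
[-0.205  0.432  1.94  -0.004  0.722 -1.193] [-0.009  0.004 -0.024 -0.001  0.006 -0.002]
```

```bash
cat >> h.py <<'E'
from scipy.spatial.transform import Rotation as R
def go(x,y,tipz=36.5,rel=0):
    "remaining world shift mm / turn deg to bring tips to tray x,y, tip height, push heading rel deg in tray"
    s=robot.observe(); Rc=R.from_euler("xyz",s["tool_rot"])
    Rt=R.from_euler("xyz",[180,0,np.degrees(T[2])+180+rel],degrees=True)
    tgt=np.r_[t2w([x/1e3,y/1e3])[0],tipz/1e3+robot.tcp_to_tips]
    tip=s["tool_pos"]+Rc.apply([0,0,robot.tcp_to_tips])
    print("t %.2f"%s["time"],"tips tray",(w2t(tip[:2])[0]*1e3).round(1),"z",(tip[2]*1e3).round(1),"F",s["contact_force"].round(1),
     "| shift",((tgt-s["tool_pos"])*1e3).round(1),"turn",np.degrees((Rt*Rc.inv()).as_rotvec()).round(2))
if __name__=="__main__":
    import sys; go(*map(float,sys.argv[1:]))
E
python3 h.py -101 -4
```

```text
t 2.62 tips tray [-52.1   4. ] z 59.7 F [-0.3 -0.2 -0.8] | shift [-37.   18.2 -23. ] turn [ 0.69  2.62 -0.26]
```

```bash
python3 -m creep '[[[-12,6,0,0.3,1,0]]]'>/dev/null; python3 h.py -101 -4;python3 -m creep '[[[-12,6,0,0.3,1,0]]]'>/dev/null; python3 h.py -101 -4;python3 -m creep '[[[-12,6,0,0.2,1,0]]]'>/dev/null; python3 h.py -101 -4;python3 -m creep '[[[0,0,0,0,0,0]]]'>/dev/null; python3 h.py -101 -4;python3 -m creep '[[[0,0,0,0,0,0]]]'>/dev/null; python3 h.py -101 -4
```

```text
t 2.70 tips tray [-66.7   1.7] z 59.9 F [ 0.5 -0.7 -0.3] | shift [-26.3  12.9 -23.3] turn [ 0.42  1.76 -0.2 ]
t 2.78 tips tray [-84.9  -1.4] z 59.5 F [-0.2  0.2  0. ] | shift [-13.    6.5 -23. ] turn [ 0.08  0.59 -0.16]
t 2.87 tips tray [-103.4   -4.8] z 59.3 F [0.1 0.8 0.7] | shift [  0.6  -0.1 -22.8] turn [-0.17 -0.59 -0.15]
t 2.95 tips tray [-107.9   -5.9] z 58.7 F [-0.4  0.7 -0.4] | shift [  3.8  -1.5 -22.2] turn [-0.25 -0.95 -0.19]
t 3.03 tips tray [-109.2   -6. ] z 58.7 F [ 0.6 -0.  -0.4] | shift [  4.8  -2.  -22.2] turn [-0.27 -1.01 -0.24]
```

```bash
python3 -m creep '[[[2,-1,-7,-0.2,-0.7,-0.2]]]'>/dev/null; python3 h.py -101 -4;python3 -m creep '[[[1,0,-7,0,0,0]]]'>/dev/null; python3 h.py -101 -4;python3 -m creep '[[[0,0,-5,0,0,0]]]'>/dev/null; python3 h.py -101 -4;python3 -m creep '[[[0,0,0,0,0,0]]]'>/dev/null; python3 h.py -101 -4
```

```text
t 3.12 tips tray [-105.2   -4.9] z 52.3 F [0.3 0.1 0.8] | shift [  3.2  -1.4 -15.8] turn [-0.06 -0.27 -0.08]
t 3.20 tips tray [-104.1   -4.1] z 45.3 F [ 0.3 -0.6 -0.2] | shift [ 2.1 -1.5 -8.8] turn [-0.04 -0.18 -0.09]
t 3.28 tips tray [-104.1   -4. ] z 39.9 F [ 0.7 -0.7  0.5] | shift [ 2.  -1.5 -3.4] turn [-0.04 -0.18 -0.1 ]
t 3.37 tips tray [-104.5   -4.2] z 39.0 F [-0.9  0.3  0.8] | shift [ 2.2 -1.6 -2.5] turn [-0.07 -0.28 -0.1 ]
```

```bash
python3 -m creep '[[[1,-1,-2,-0.1,-0.2,-0.1],[4,-2.5,-0.3,0,0,0],[4,-2.5,0,0,0,0]]]'>/dev/null; python3 h.py 72 0;python3 -m creep '[[[4,-2.5,0,0,0,0],[4,-2.5,0,0,0,0],[4,-2.5,0,0,0,0]]]'>/dev/null; python3 h.py 72 0
```

```text
t 3.62 tips tray [-93.2  -4.3] z 36.0 F [ 0.5 -0.2  0.3] | shift [139.5 -87.6   0.5] turn [ 0.02 -0.19 -0.03]
t 3.87 tips tray [-76.6  -3.8] z 36.3 F [ 0.1 -1.   0.3] | shift [125.6 -78.9   0.2] turn [ 0.03 -0.13 -0.01]
```

```bash
for i in 1; do :; done; python3 -m creep '[[[4.3,-2.7,0,0,-0.1,0],[4.3,-2.7,0,0,0,0],[4.3,-2.7,0,0,0,0],[4.3,-2.7,0,0,0,0],[4.3,-2.7,0,0,0,0]]]'>/dev/null; python3 h.py 72 0;python3 -m creep '[[[4.3,-2.7,0,0,0,0],[4.3,-2.7,0,0,0,0],[4.3,-2.7,0,0,0,0],[4.3,-2.7,0,0,0,0]]]'>/dev/null; python3 h.py 72 0
python3 - <<'E'
from h import *
a=viewer.read_camera("side");print(lenses(a,"side",.034))
cv2.imwrite("pics/f.png",cv2.resize(a[100:280,150:390],None,fx=2.5,fy=2.5))
E
```

```text
t 4.28 tips tray [-47.4  -3. ] z 36.6 F [-0.8  0.  -0.4] | shift [ 1.013e+02 -6.360e+01 -1.000e-01] turn [0.04 0.04 0.02]
t 4.62 tips tray [-24.9  -2.5] z 36.5 F [-0.2 -0.3  0.2] | shift [ 82.2 -51.5  -0. ] turn [0.04 0.03 0.02]
{'amber': [(array([-10.5, -67.1]), array([ 0.4591, -0.1013]))], 'green': [(array([ -1.2, -10.3]), array([ 0.4982, -0.0591]))]}
```

View pics/f.png

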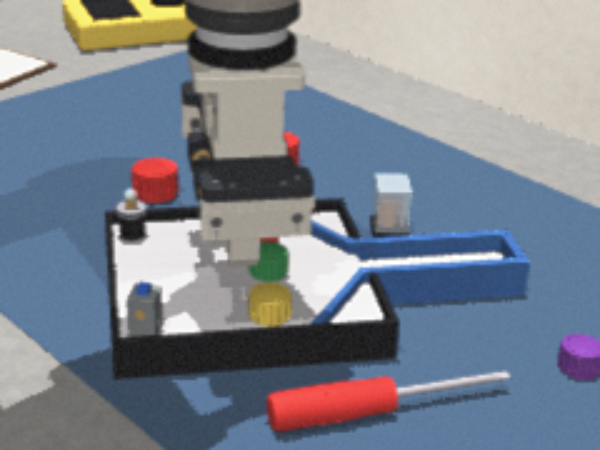

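The side view shows green nested ahead of the fingers, at crop (268,262), with amber and red undisturbed. Continuing through the gate.

```bash
python3 -m creep '[[[4.4,-2.6,0,0,0,0],[4.4,-2.6,0,0,0,0],[4.4,-2.6,0,0,0,0],[4.4,-2.6,0,0,0,0],[4.3,-2.6,0,0,0,0]]]'>/dev/null; python3 h.py 72 0.7;python3 -m creep '[[[4.2,-2.6,0,0,0,0],[4.2,-2.6,0,0,0,0],[4.2,-2.6,0,0,0,0]]]'>/dev/null; python3 h.py 72 0.7;python3 -c "
from h import *
a=viewer.read_camera('side');print(lenses(a,'side',.034))"
```

```text
t 5.08 tips tray [ 3.4 -1.1] z 36.5 F [ 0.7 -0.2  0.1] | shift [ 58.3 -36.5   0. ] turn [0.04 0.04 0.02]
t 5.33 tips tray [19.9 -0.6] z 36.4 F [-0.1  0.9  1.1] | shift [ 44.3 -27.8   0.1] turn [0.04 0.04 0.02]
{'red': [(array([-5. , 40.6]), array([ 0.5232, -0.0145]))], 'amber': [(array([-10.5, -67. ]), array([ 0.4591, -0.1013]))], 'green': [(array([44.2, -7.4]), array([ 0.5377, -0.0817]))]}
```

```bash
python3 -m creep '[[[3.3,-2,0,0,0,0],[3.3,-2,0,0,0,0],[3.3,-2,0,0,0,0],[3.3,-2,0,0,0,0],[3.3,-2,0,0,0,0]]]'>/dev/null; python3 h.py 72 0.7;python3 -m creep '[[[3.3,-2,0,0,0,0],[3.3,-2,0,0,0,0],[3.3,-2,0,0,0,0],[3.3,-2,0,0,0,0]]]'>/dev/null; python3 h.py 72 0.7;
python3 - <<'E'
from h import *
a=viewer.read_camera("side");print(lenses(a,"side",.028))
cv2.imwrite("pics/g.png",cv2.resize(a[140:270,230:380],None,fx=4,fy=4))
E
```

```text
t 5.80 tips tray [41.5  0.3] z 36.4 F [ 0.3  0.4 -0.4] | shift [ 25.8 -16.6   0.1] turn [0.05 0.06 0.03]
t 6.13 tips tray [58.6  0.9] z 36.4 F [ 0.  -0.8  0.4] | shift [11.2 -7.7  0.1] turn [0.05 0.06 0.02]
{'red': [(array([-0.6, 54.3]), array([ 0.5344, -0.0056]))], 'amber': [(array([ -9. , -58.5]), array([ 0.4651, -0.095 ]))], 'green': [(array([86.3,  5.3]), array([ 0.5798, -0.0944]))]}
```

View pics/g.png

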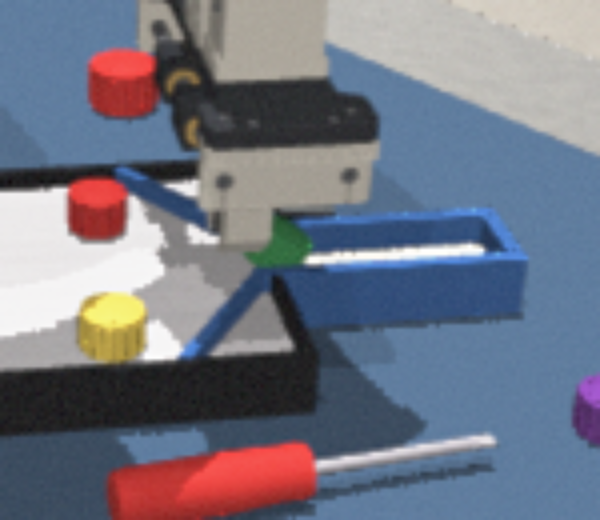

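Green is in the gate, tipping over the lip, at crop (280,240). Pushing the last 13 mm, then backing off and lifting.

```bash
python3 -m creep '[[[2.8,-2,0,0,0,0],[2.8,-2,0,0,0,0],[2.8,-2,0,0,0,0],[0,0,0,0,0,0]]]'>/dev/null; python3 h.py 72 0.7;python3 -c "
from h import *
a=viewer.read_camera('side');print(lenses(a,'side',.028))"
python3 -m creep '[[[-8,5,0,0,0,0],[-8,5,8,0,0,0],[0,0,30,0,0,0],[0,0,30,0,0,0],[0,0,10,0,0,0]]]'>/dev/null; python3 h.py -30 75 80 -45
python3 - <<'E'
from h import *
a=viewer.read_camera("side");b=viewer.read_camera("top");print(lenses(a,"side",.028));print(lenses(b))
cv2.imwrite("pics/i.png",np.hstack([cv2.resize(a[150:270,230:370],None,fx=2.8,fy=2.8),cv2.resize(b[100:220,200:340],None,fx=2.8,fy=2.8)]))
E
```

```text
t 6.52 tips tray [71.1  0.5] z 36.4 F [-0.2  0.6 -0.3] | shift [ 1.2 -0.6  0.1] turn [0.07 0.11 0.04]
{'red': [(array([-0.6, 54.3]), array([ 0.5343, -0.0056]))], 'amber': [(array([ -9.1, -58.9]), array([ 0.4648, -0.0953]))], 'green': [(array([99.2,  4.7]), array([ 0.5902, -0.102 ]))]}
t 6.98 tips tray [43.4 -1.3] z 114.1 F [0.8 0.3 0.8] | shift [-21.  104.6 -34.1] turn [ -0.36  -0.49 -44.98]
{'red': [(array([-0.5, 54.1]), array([ 0.5343, -0.0058]))], 'amber': [(array([ -9.1, -58.8]), array([ 0.4649, -0.0953]))], 'green': [(array([88.3,  5.2]), array([ 0.5814, -0.0955]))]}
{'red': [(array([ 0.5, 40.6]), array([ 0.5277, -0.0176]))]}
```

View pics/i.png

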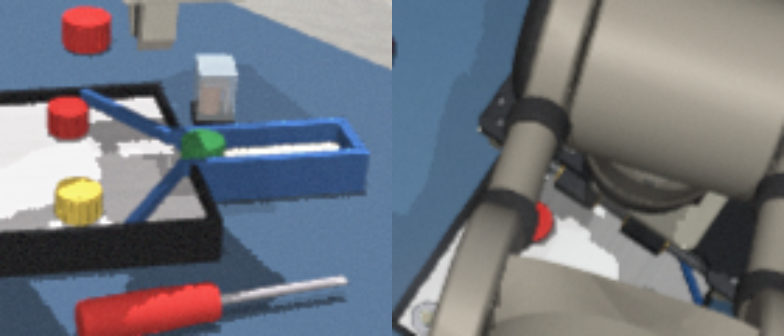

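Green lies in the slot mouth, at side-crop pixel (203,145), and next lens will push it on. Red next: a diagonal push at −48° in the tray frame to the axis.

```bash
python3 h.py -26.2 72.5 60 -48; python3 -m creep '[[[-2,13,-3,0,0,-6.3],[-2,13,-3,0,0,-6.3],[-2,13,-4,0,0,-6.3],[-2,13,-4,0,0,-6.3],[-2,13,-5,0,0,-6.3]]]'>/dev/null;python3 h.py -26.2 72.5 60 -48; python3 -m creep '[[[-2,13,-6,0,0,-6.3],[-2,13,-6,0,0,-6],[0,0,0,0,0,0]]]'>/dev/null;python3 h.py -26.2 72.5 60 -48
```

```text
t 7.08 tips tray [43.7 -1.2] z 113.0 F [ 0.8 -0.9 -0.4] | shift [-19.3 100.5 -53. ] turn [ -0.34  -0.45 -47.98]
t 7.50 tips tray [-5.1 47.2] z 91.7 F [ 0.5  0.  -0.1] | shift [ -5.3  33.9 -31.7] turn [ -0.42  -0.47 -15.1 ]
t 7.75 tips tray [-29.4  67.6] z 75.5 F [-1.2  0.3 -0.7] | shift [  2.6   4.1 -15.5] turn [-0.57 -0.88 -2.01]
```

```bash
python3 -m creep '[[[2,4,-10,-0.5,-0.8,-1.8],[0,0,-9,0,0,0],[0,0,0,0,0,0]]]'>/dev/null;python3 h.py -26.2 72.5 36.5 -48; python3 -m creep '[[[0,0,-7,0,0,0],[0,0,-7,0,0,0],[0,0,-1,0,0,0]]]'>/dev/null;python3 h.py -26.2 72.5 36.5 -48
```

```text
t 8.00 tips tray [-29.   71.2] z 54.4 F [ 0.7 -0.1  0.1] | shift [  2.3  -0.3 -17.9] turn [-0.05 -0.26 -0.83]
t 8.25 tips tray [-28.6  69.8] z 38.1 F [ 0.5  0.7 -0. ] | shift [ 2.5  1.1 -1.6] turn [-0.05 -0.33 -1.1 ]
```

```bash
python3 -m creep '[[[2.5,1,-1.2,0,-0.3,-1],[0,0,0,0,0,0]]]'>/dev/null;python3 h.py 23 16.5 36.5 -48; python3 -m creep '[[[0.8,-4.5,0,0,0,0],[0.8,-4.5,0,0,0,0],[0.8,-4.5,0,0,0,0]]]'>/dev/null;python3 h.py 23 16.5 36.5 -48
```

```text
t 8.42 tips tray [-25.8  72. ] z 36.2 F [0.5 0.3 0.1] | shift [  9.9 -73.1   0.3] turn [-0.06 -0.06 -0.01]
t 8.67 tips tray [-15.5  61.9] z 36.8 F [ 0.5 -0.  -0.7] | shift [  7.  -58.9  -0.3] turn [-0.06  0.   -0.08]
```

```bash
python3 -m creep '[[[0.6,-4.7,0,0,0,0],[0.6,-4.7,0,0,0,0],[0.6,-4.7,0,0,0,0],[0.6,-4.7,0,0,0,0],[0.6,-4.7,0,0,0,0]]]'>/dev/null;python3 h.py 23 16.5 36.5 -48; python3 -m creep '[[[0.5,-4.7,0,0,0,0],[0.5,-4.7,0,0,0,0],[0.5,-4.7,0,0,0,0],[0.5,-4.7,0,0,0,0],[0,0,0,0,0,0]]]'>/dev/null;python3 h.py 23 16.5 36.5 -48;python3 -c "
from h import *
a=viewer.read_camera('side');print(lenses(a,'side',.034))"
```

```text
t 9.08 tips tray [ 2.6 41.7] z 37.6 F [-0.4  0.1 -0.7] | shift [  3.4 -32.2  -1.1] turn [-0.03  0.1  -0.05]
t 9.50 tips tray [16.8 24.6] z 37.6 F [ 0.8  0.4 -0.4] | shift [  1.1 -10.1  -1.1] turn [-0.02  0.11  0.01]
{'red': [(array([32.1,  3.1]), array([ 0.5334, -0.0663]))], 'amber': [(array([-10.3, -66.8]), array([ 0.4594, -0.1012]))], 'green': [(array([85.7, -4.1]), array([ 0.5742, -0.1019]))]}
```

```bash
python3 -m creep '[[[0.5,-4,-0.5,0,0,0],[0.5,-4,-0.5,0,0,0],[0,0,0,0,0,0]]]'>/dev/null;python3 h.py 23 16.5 36.5 -48;python3 -m creep '[[[-2,8,0,0,0,0],[-2,8,4,0,0,0],[0,0,12,0,0,0],[0,0,12,0,0,0],[0,0,0,0,0,0]]]'>/dev/null;python3 h.py 0 0 55 0;python3 -c "
from h import *
a=viewer.read_camera('side');print(lenses(a,'side',.034))"
```

```text
t 9.80 tips tray [21.9 18.4] z 36.4 F [1.  0.8 0.1] | shift [ 0.2 -2.1  0.1] turn [-0.04  0.09 -0.02]
t 10.22 tips tray [ 6.  31.6] z 65.0 F [1.2 0.1 0.2] | shift [-22.7 -22.7 -10. ] turn [-0.07 -0.14 47.97]
{'red': [(array([37.3, -3.4]), array([ 0.5341, -0.0746]))], 'amber': [(array([-10.5, -67. ]), array([ 0.4592, -0.1013]))], 'green': [(array([85.7, -4.2]), array([ 0.574, -0.102]))]}
```

```bash
python3 -m creep '[[[-2.8,-2.8,0,0,0,6.3],[-2.8,-2.8,0,0,0,6.3],[-2.8,-2.8,0,0,0,6.3],[-2.8,-2.8,0,0,0,6.3],[-2.8,-2.8,0,0,0,6.3]]]'>/dev/null;python3 h.py 0 1.5 36.5 0;python3 -m creep '[[[-2.8,-2.8,0,0,0,6.3],[-2,-2,0,0,0,6],[0,0,0,0,0,0]]]'>/dev/null;python3 h.py 0 1.5 36.5 0
```

```text
t 10.68 tips tray [-1.5 13.3] z 62.1 F [ 0.1 -0.4 -0. ] | shift [ -6.2 -10.4 -25.6] turn [-0.03 -0.29 15.06]
t 10.93 tips tray [-5.1  6.2] z 60.3 F [-0.   0.3 -0.1] | shift [  0.2  -6.6 -23.8] turn [-0.03 -0.48  1.84]
```

```bash
python3 -m creep '[[[0,-5,-7,0,-0.4,1.7],[0,0,-7,0,0,0],[0,0,-6,0,0,0],[0,0,0,0,0,0]]]'>/dev/null;python3 h.py 0 1.5 36.5 0;python3 -m creep '[[[0,0,-1,0,0,0],[0,0,0,0,0,0]]]'>/dev/null;python3 h.py 0 1.5 36.5 0
```

```text
t 11.27 tips tray [-2.6  3.5] z 38.1 F [-1.4 -0.6  0.8] | shift [ 0.6 -2.9 -1.6] turn [-0.07 -0.14  0.73]
t 11.43 tips tray [-3.3  3.9] z 36.2 F [-0.2  0.2 -0. ] | shift [ 0.7 -3.5  0.3] turn [-0.1  -0.24  0.88]
```

```bash
python3 -m creep '[[[0.3,-3,0,-0.1,-0.2,0.8],[0,0,0,0,0,0]]]'>/dev/null;python3 h.py 72 0.7;python3 -m creep '[[[3.3,-2.1,0,0,0,0],[3.3,-2.1,0,0,0,0],[3.3,-2.1,0,0,0,0],[3.3,-2.1,0,0,0,0]]]'>/dev/null;python3 h.py 72 0.7; python3 -m creep '[[[3.3,-2.1,0,0,0,0],[3.3,-2.1,0,0,0,0],[3.3,-2.1,0,0,0,0],[3.3,-2.1,0,0,0,0]]]'>/dev/null;python3 h.py 72 0.7
```

```text
t 11.60 tips tray [-0.5  1.9] z 36.3 F [-0.9  0.2 -0.1] | shift [ 59.8 -41.    0.2] turn [ 0.01 -0.01  0.03]
t 11.93 tips tray [16.6  2.2] z 37.1 F [ 0.9 -1.1 -1. ] | shift [ 45.5 -31.9  -0.6] turn [0.03 0.06 0.06]
t 12.27 tips tray [34.6  2.5] z 37.3 F [-0.9  1.4 -0.4] | shift [ 30.5 -22.3  -0.8] turn [0.04 0.09 0.09]
```

```bash
python3 -m creep '[[[2.8,-2.5,-0.4,0,0,0],[2.8,-2.4,-0.2,0,0,0],[3,-2.1,0,0,0,0],[3,-2.1,0,0,0,0]]]'>/dev/null;python3 h.py 72 0.7; python3 -m creep '[[[3,-2,0,0,0,0],[3,-2,0,0,0,0],[3,-2,0,0,0,0],[2,-1.3,0,0,0,0],[0,0,0,0,0,0]]]'>/dev/null;python3 h.py 72 0.7;python3 -c "
from h import *
a=viewer.read_camera('side');print(lenses(a,'side',.028))"
```

```text
t 12.60 tips tray [50.8  1.2] z 36.5 F [0.2 0.  0.5] | shift [ 17.6 -12.2   0. ] turn [0.03 0.06 0.09]
t 13.02 tips tray [66.3  1. ] z 36.3 F [-0.7  0.5  0.2] | shift [ 4.8 -3.5  0.2] turn [0.04 0.09 0.11]
{'red': [(array([93.8,  5.5]), array([ 0.5862, -0.0984]))], 'amber': [(array([ -9. , -58.7]), array([ 0.465 , -0.0952]))], 'green': [(array([121.9,   5.2]), array([ 0.6094, -0.1142]))]}
```

```bash
python3 -m creep '[[[2.2,-1.6,0,0,0,0],[2,-1.4,0,0,0,0],[0,0,0,0,0,0]]]'>/dev/null;python3 h.py 72 0.7; python3 -m creep '[[[-8,5,0,0,0,0],[-8,5,8,0,0,0],[0,0,15,0,0,0],[0,0,15,0,0,0],[0,0,0,0,0,0]]]'>/dev/null; python3 h.py -33 -87.7 75 51
python3 - <<'E'
from h import *
a=viewer.read_camera("side");print(lenses(a,"side",.028))
cv2.imwrite("pics/j.png",cv2.resize(a[150:270,230:370],None,fx=4,fy=4))
E
```

```text
t 13.32 tips tray [71.2  0.9] z 36.3 F [0.8 0.  0.4] | shift [ 0.7 -0.6  0.2] turn [0.02 0.05 0.1 ]
t 13.73 tips tray [46.8 -0.1] z 75.5 F [ 0.3 -0.1  0. ] | shift [-115.6  -28.8   -0.5] turn [ 4.000e-02 -2.300e-01  5.108e+01]
{'red': [(array([95.5,  5.8]), array([ 0.5877, -0.0991]))], 'amber': [(array([ -9. , -58.6]), array([ 0.4651, -0.0951]))], 'green': [(array([127.2,   5.2]), array([ 0.6138, -0.1171]))]}
```

View pics/j.png

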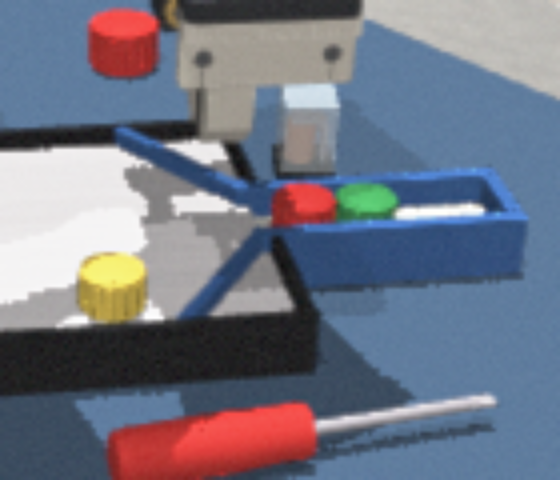

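Red and green lie in the slot in line, at crop (303,205) and (366,203). Now amber, diagonally at +51°.

```bash
python3 -m creep '[[[-14,-3.5,0,0,0,6.2],[-14,-3.5,0,0,0,6.2],[-14,-3.5,0,0,0,6.2],[-14,-3.5,0,0,0,6.2],[-14,-3.5,0,0,0,6.2]]]'>/dev/null;python3 h.py -33 -87.7 55 51;python3 -m creep '[[[-13,-3,0,0,0,6.2],[-13,-3,0,0,0,6.2],[-8,-2,0,0,0,4],[0,0,0,0,0,0]]]'>/dev/null;python3 h.py -33 -87.7 55 51
```

```text
t 14.20 tips tray [ -6.1 -54. ] z 72.6 F [-0.7 -0.8 -0.5] | shift [-41.8 -13.3 -17.6] turn [ 0.05 -0.25 18.72]
t 14.53 tips tray [-37.  -82.5] z 70.2 F [ 0.6  0.1 -0.1] | shift [ -1.4  -6.4 -15.2] turn [-0.03 -0.6   1.21]
```

```bash
python3 -m creep '[[[-1,-5,-8,0,-0.5,1],[-1,-1,-8,0,0,0],[0,0,-7,0,0,0],[0,0,0,0,0,0]]]'>/dev/null;python3 h.py -33 -87.7 36.5 51;python3 -m creep '[[[0,0,-5,0,0,0],[0,0,-2,0,0,0],[0,0,0,0,0,0]]]'>/dev/null;python3 h.py -33 -87.7 36.5 51
```

```text
t 14.87 tips tray [-34.8 -87.4] z 45.4 F [-0.1 -0.5  0.1] | shift [ 1.1 -1.1 -8.9] turn [-0.05 -0.08  0.69]
t 15.12 tips tray [-34.9 -86.6] z 36.9 F [-1.1 -0.2 -0.3] | shift [ 0.5 -1.7 -0.4] turn [-0.08 -0.16  0.8 ]
```

```bash
python3 -m creep '[[[0.5,-1.5,-0.2,0,-0.1,0.8],[0,0,0,0,0,0]]]'>/dev/null;python3 h.py 24 -17.2 36.5 51;python3 -m creep '[[[4.7,1.4,0,0,0,0],[4.7,1.4,0,0,0,0],[4.7,1.4,0,0,0,0],[4.7,1.4,0,0,0,0]]]'>/dev/null;python3 h.py 24 -17.2 36.5 51;python3 -m creep '[[[4.7,1.4,-0.2,0,0,0],[4.7,1.4,0,0,0,0],[4.7,1.4,0,0,0,0],[4.7,1.4,0,0,0,0]]]'>/dev/null;python3 h.py 24 -17.2 36.5 51;python3 -c "
from h import *
a=viewer.read_camera('side');print(lenses(a,'side',.034))"
```

```text
t 15.28 tips tray [-33.2 -87.2] z 36.6 F [ 0.  -0.2  0. ] | shift [86.1 27.  -0.1] turn [-0.08 -0.06 -0.08]
t 15.62 tips tray [-19.3 -71.1] z 37.3 F [0.  0.1 0.8] | shift [65.9 21.3 -0.8] turn [-0.06 -0.   -0.02]
t 15.95 tips tray [ -4.8 -53.9] z 37.3 F [-0.8  0.3  0.4] | shift [44.4 14.8 -0.8] turn [-0.04  0.05 -0.05]
{'red': [(array([96.3, -7.1]), array([ 0.5813, -0.1103]))], 'green': [(array([123.7,  -5. ]), array([ 0.6053, -0.1236]))]}
```

```bash
python3 -m creep '[[[4.6,1.6,-0.4,0,0,0],[4.6,1.6,-0.3,0,0,0],[4.6,1.6,0,0,0,0],[4.6,1.6,0,0,0,0]]]'>/dev/null;python3 h.py 24 -17.2 36.5 51;python3 -m creep '[[[4.6,1.7,0,0,0,0],[4.6,1.7,0,0,0,0],[4.6,1.7,0,0,0,0],[3.5,1.3,0,0,0,0],[0,0,0,0,0,0]]]'>/dev/null;python3 h.py 24 -17.2 36.5 51;python3 -m creep '[[[-8,-3,0,0,0,0],[-8,-3,4,0,0,0],[0,0,12,0,0,0],[0,0,12,0,0,0],[0,0,0,0,0,0]]]'>/dev/null;python3 h.py 0 0 60 0;python3 -c "
from h import *
a=viewer.read_camera('side');print(lenses(a,'side',.034))"
```

```text
t 16.33 tips tray [  8.3 -36.6] z 36.4 F [-0.9 -0.2 -0.6] | shift [24.   7.7  0.1] turn [-0.04  0.06 -0.05]
t 16.75 tips tray [ 21.1 -19.3] z 36.4 F [-0.4  0.5  0.1] | shift [3.8 0.3 0.1] turn [-0.04  0.1  -0.08]
t 17.17 tips tray [  7.2 -36.4] z 64.6 F [ 0.6 -0.4 -0.6] | shift [13.5 34.6 -4.6] turn [ -0.18  -0.12 -51.09]
{'red': [(array([92.4, -4.3]), array([ 0.5796, -0.1058]))], 'amber': [(array([36.6, -8.6]), array([ 0.5307, -0.0786]))], 'green': [(array([123.7,  -5. ]), array([ 0.6054, -0.1236]))]}
```

```bash
python3 -m creep '[[[1.3,3.6,0,0,0,-6.2],[1.3,3.6,0,0,0,-6.2],[1.3,3.6,0,0,0,-6.2],[1.3,3.6,0,0,0,-6.2],[1.3,3.6,0,0,0,-6.2]]]'>/dev/null;python3 h.py -1 -2 36.5 0;python3 -m creep '[[[1.3,3.6,0,0,0,-6.2],[1.3,3.6,0,0,0,-6.2],[1,2,0,0,0,-5],[0,0,0,0,0,0]]]'>/dev/null;python3 h.py -1 -2 36.5 0
```

```text
t 17.63 tips tray [ -0.3 -20.2] z 61.9 F [0.1 0.6 0. ] | shift [  8.6  16.4 -25.4] turn [ -0.33  -0.25 -18.72]
t 17.97 tips tray [ -5.1 -11.3] z 59.4 F [-1.   0.7  0. ] | shift [  7.2   6.8 -22.9] turn [-0.44 -0.42 -0.13]
```

```bash
python3 -m creep '[[[5,6,-7,-0.4,-0.4,0],[1,1,-7,0,0,0],[0,0,-5,0,0,0],[0,0,0,0,0,0]]]'>/dev/null;python3 h.py -1 -2 36.5 0;python3 -m creep '[[[0,0,-1.5,0,0,0],[0,0,0,0,0,0]]]'>/dev/null;python3 h.py -1 -2 36.5 0
```

```text
t 18.30 tips tray [-3.  -2.7] z 37.4 F [-0.9  0.1  0.3] | shift [ 1.8 -0.5 -0.9] turn [-0.01 -0.07 -0.59]
t 18.47 tips tray [-3.6 -2.9] z 34.8 F [-0.6  0.1 -0.1] | shift [ 2.1 -0.5  1.8] turn [-0.04 -0.18 -0.69]
```

```bash
python3 -m creep '[[[1,0,1.7,0,-0.1,-0.6],[0,0,0,0,0,0]]]'>/dev/null;python3 h.py 73 0.7;python3 -m creep '[[[3.3,-2,0,0,0,0],[3.3,-2,0,0,0,0],[3.3,-2,0,0,0,0],[3.3,-2,0,0,0,0]]]'>/dev/null;python3 h.py 73 0.7; python3 -m creep '[[[3.3,-2,-0.2,0,0,0],[3.3,-2,0,0,0,0],[3.3,-2,0,0,0,0],[3.3,-2,0,0,0,0]]]'>/dev/null;python3 h.py 73 0.7
```

```text
t 18.63 tips tray [-2.4 -2.4] z 36.4 F [-0.9  0.3 -0.1] | shift [ 64.3 -38.9   0.1] turn [-0.04 -0.09 -0.06]
t 18.97 tips tray [14.6 -1.7] z 37.4 F [ 0.1 -0.2  0. ] | shift [ 50.  -30.2  -0.9] turn [-0.02 -0.01 -0.07]
t 19.30 tips tray [32.3 -1. ] z 37.3 F [-0.8 -0.3  0.1] | shift [ 35.  -21.   -0.8] turn [-0.01  0.03 -0.06]
```

```bash
python3 -m creep '[[[3.2,-1.8,-0.5,0,0,0],[3.2,-1.8,-0.2,0,0,0],[3.1,-1.8,0,0,0,0],[3.1,-1.9,0,0,0,0]]]'>/dev/null;python3 h.py 73 0.7; python3 -m creep '[[[3,-2,0,0,0,0],[3,-2,0,0,0,0],[3,-2,0,0,0,0],[2,-1.3,0,0,0,0],[0,0,0,0,0,0]]]'>/dev/null;python3 h.py 73 0.7;python3 -m creep '[[[2,-1.4,0,0,0,0],[2,-1.3,0,0,0,0],[0,0,0,0,0,0]]]'>/dev/null;python3 h.py 73 0.7;python3 -c "
from h import *
a=viewer.read_camera('side');print(lenses(a,'side',.028))"
```

```text
t 19.63 tips tray [48.3 -0.1] z 36.3 F [-0.2 -0.4  0.5] | shift [ 21.  -12.9   0.2] turn [-0.02 -0.01 -0.05]
t 20.05 tips tray [63.6 -0.2] z 36.2 F [0.  0.5 0.2] | shift [ 8.3 -4.4  0.3] turn [-0.02  0.01 -0.04]
t 20.30 tips tray [68.8 -0.2] z 36.1 F [0.8 0.4 0.1] | shift [ 4.  -1.5  0.4] turn [-0.02 -0.01 -0.04]
{'red': [(array([124.8,   6.9]), array([ 0.6128, -0.1143]))], 'amber': [(array([98.1,  6.7]), array([ 0.5904, -0.0997]))], 'green': [(array([155. ,   5.7]), array([ 0.6373, -0.132 ]))]}
```

```bash
python3 -m creep '[[[2,-1.2,0.2,0,0,0],[1.2,-0.7,0,0,0,0],[0,0,0,0,0,0]]]'>/dev/null;python3 h.py 73 0.7; python3 -m creep '[[[-8,5,0,0,0,0],[-8,5,8,0,0,0],[0,0,30,0,0,0],[0,0,30,0,0,0],[-10,25,20,0,0,0]]]'>/dev/null; python3 -m creep '[[[-15,35,10,0,0,0],[-15,35,5,0,0,0],[-15,35,0,0,0,0],[-15,35,0,0,0,0],[-15,35,0,0,0,0]]]'>/dev/null
python3 -m creep '[[[-15,35,0,0,0,0],[-15,35,0,0,0,0],[-15,35,0,0,0,0],[-10,20,0,0,0,0],[0,0,0,0,0,0]]]'
python3 - <<'E'
from h import *
a=viewer.read_camera("side");b=viewer.read_camera("top");print(lenses(a,"side",.028));print(lenses(b,"top",.036))
cv2.imwrite("pics/k.png",np.hstack([cv2.resize(a[160:260,260:370],None,fx=4,fy=4),cv2.resize(b[100:200,210:320],None,fx=4,fy=4)])[:,:800])
cv2.imwrite("pics/k.png",cv2.resize(np.hstack([a[150:270,190:370],b[100:270,195:345][:120]]),None,fx=2.4,fy=2.4))
E
```

```text
t 20.60 tips tray [72.5 -0. ] z 36.4 F [-0.4  0.  -0.8] | shift [0.8 0.4 0.1] turn [-0.03 -0.03 -0.05]
time: 21.85
tool_pos: [0.3944, 0.2556, 0.3307]
tool_rot: [3.132, 0.007, 2.552]
contact_force: [-0.5, -1.3, -0.1]
opening: 0.0161
{'red': [(array([124.4,   7.3]), array([ 0.6127, -0.1138]))], 'amber': [(array([93.6,  5.7]), array([ 0.5861, -0.0981]))], 'green': [(array([155. ,   5.8]), array([ 0.6373, -0.1319]))]}
{'red': [(array([120.2,   2.7]), array([ 0.6066, -0.1152]))], 'amber': [(array([90.2,  0.1]), array([ 0.5802, -0.1009]))], 'green': [(array([149.5,  -1.8]), array([ 0.6286, -0.1352]))]}
```

View pics/k.png

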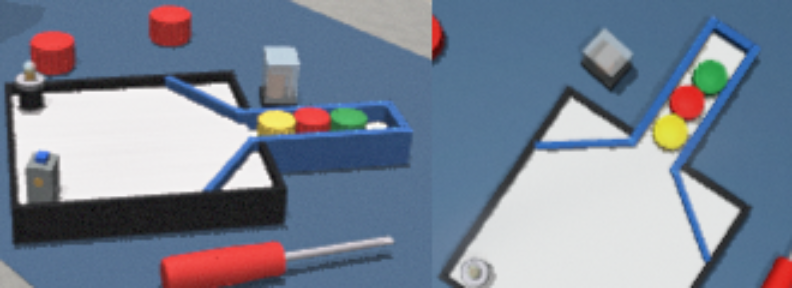

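```bash
python3 - <<'E'
from h import *
a=viewer.read_camera("side")
for c,x,y in(("amber",91,0),("red",121,2),("green",151,-1)):
    k=[k for k in blobs(a,c,30) if 290<k[:,0,0].mean()<350 and 190<k[:,0,1].mean()<215][0]
    an=np.radians(np.arange(0,360,10))
    rim=t2w(np.c_[x+15*np.cos(an),y+15*np.sin(an)]/1e3)
    for z in(.036,.042): q=proj("side",np.c_[rim,np.full(36,z)]); print(c,z,"pred top row %.1f cols %.1f-%.1f"%(q[:,1].min(),q[:,0].min(),q[:,0].max()))
    print("  seen",cv2.boundingRect(k), cv2.contourArea(k))
cv2.imwrite("pics/l.png",cv2.resize(a[185:225,285:365],None,fx=9,fy=9,interpolation=cv2.INTER_CUBIC))
E
```

```text
amber 0.036 pred top row 195.0 cols 296.4-311.8
amber 0.042 pred top row 192.3 cols 296.6-312.1
  seen (297, 196, 16, 10) 113.0
red 0.036 pred top row 193.7 cols 311.1-326.5
red 0.042 pred top row 191.0 cols 311.4-326.8
  seen (312, 195, 16, 10) 108.0
green 0.036 pred top row 193.6 cols 326.4-341.8
green 0.042 pred top row 191.0 cols 326.7-342.2
  seen (328, 195, 15, 9) 98.5
```

View pics/l.png

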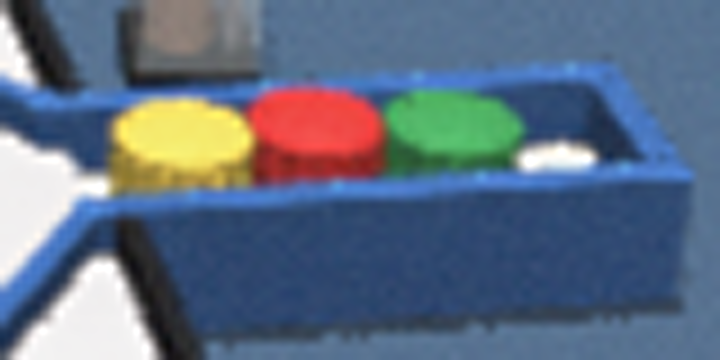

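All three lens tops are level at slot height. Amber is seen at row 196 (predicted 195 if dropped, 192 if still up on the lip), and all three sit inside the slot walls. Handing in.

```bash
python3 -c "
from cell import robot
print(robot.hand_in(), robot.observe()['time'])"
```

```text
the job is handed in; nothing more can be done
the job is handed in; nothing more can be done
```

All three lenses are down in the slot in a row, and I handed the job in after about 22 s of robot time (limit 72 s). I pushed green, then red, then amber with narrowed fingertips. They only slid along the tray and were never picked up.

- **Final positions:** the top camera puts the centres at about tray x 150 (green), 120 (red) and 90 mm (amber), so amber is about 20 mm past the lip (allowed 15 to 45).
- **Lying flat:** in the side view all three tops sit within about 1.5 pixels of where a dropped lens should show. A lens still up on the lip would be about 3 pixels higher.
- **Other objects:** I saw no movement of the contact block, lamp body, relay or screwdriver in the side picture after the last push, but I didn't measure them. Wrist force readings stayed below about 2 N.
- **Disagreements:** the two cameras differ by about 3–8 mm on the lens centres. I put this mainly down to the side view seeing only part of each lens. The tray fit left errors of up to 3 mm.
- **Early miss:** on the first approach the tool drifted up and tilted, so the fingers passed over green with clearance. I corrected that and started the push again.

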